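# Level the stock shelf of a metal-cutting saw

### The job

Stand the spirit level lengthwise on the middle of the saw's hinged stock shelf and let go of it; the shelf's outer end hangs low, so turn the black knob of its levelling foot clockwise until the bubble rests centred between the two black lines. Finally press straight down on top of the level with about 10 N so that level and shelf sit hard on the foot, and finish while still pressing, with the bubble still between the lines. Leave the other things on the bench alone.

Things in the scene. Friction and masses are not known exactly. Their poses are not given: they have to be found in the camera images.
- level: Red and aluminium machine level, a bar 200 long (its x) x 24 wide (y) x 44 high (z), 0.26 to 0.44 kg, standing on its flat base on the bench at the start; grip it across the 24 mm. Origin: centre of its base, z up. Either way round will do
- level_vial (a point): Middle of the vial, on the level's top face, 44 above its base; axes as the level's. A green tube 62 long along x; two black lines have their inner edges 9 mm either side of the middle, so the centred bubble, 14 long, lies between them with 2 mm to spare at each end
- bubble_mid (a point): Middle of the pale bubble, 14 long, in the vial. Its x in level_vial's frame is the reading: 0 is centred, and it runs to the higher end, 1 mm for each 0.67 mrad of tilt, coming to rest in about 0.6 s. Turning the knob clockwise moves it about 3.1 mm per rad towards the shelf's outer end. Readings are noisy: average them
- shelf_mid (a point): Where the middle of the level goes: on the shelf's bare top face, 90 above the bench, 145 from the hinge, midway across. The shelf is a steel plate 275 long (this frame's y, from the hinge at the saw out to the foot) x 160 wide (x); z is its normal. Its outer end starts 0.8 to 1.9 mm low. The hinge is free; the foot carries the shelf
- shelf: The shelf itself. Origin on the hinge line at top-face height, midway across the width; y runs along the shelf to the foot, x across, z up. A plate 275 x 160 (y from 5 to 280) with a 60 wide ear out to y = 345 that carries the foot
- knob_grip (a point): Middle of the black fluted round knob on the foot's upright screw: 40 across, 26 high, this point on its axis, 135 above the bench, 310 from the hinge; 32 of free height under the knob to the shelf. Turns with the knob (z up); clockwise from above raises the shelf's outer end 4 mm a turn. Knob keeps its height and stays where left (0.06 N m). Needs 1.2 to 2.9 rad: up to 1.5 rad a grasp
- saw: The metal-cutting chop saw, fixed to the bench, that carries the shelf: iron base 400 x 280 x 90 high, orange head and guard up to 410 high. Origin under the middle of its base; y points to the shelf, the hinge is at y = 150 and the foot at y = 460
- battery: Bystander: black and orange battery pack 115 x 70 x 61 high, lying behind; origin under its middle
- blade: Bystander: saw blade 166 across, 4 thick, lying flat; origin under its middle
- hex_key: Bystander: black L-shaped hex key 118 x 38, 8 thick; origin under its long leg
- flange: Bystander: dark steel washer 42 across, 6 thick; origin under its middle
- spanner: Bystander: open-ended spanner 170 long lying flat; origin under its middle
- marker: Bystander: black and orange marker 120 x 14 x 14; origin under its middle
- offcuts: Bystander: two square steel tubes side by side, 150 x 81 x 40 high; origin under their middle
Mind the look-alikes: they are no part of the job. Of the things that look like the level, the smaller one is meant.

How it is judged:
By the outcome, as a careful person would: the job done as asked, in the order asked, and still so for the second after the job is handed in, while the arm keeps its last pose, push and grip.
It also fails if it takes over 67 s, if anything falls off the work surface, if the arm or the gripper's body presses on something with over 40 N, if the wrist force passes 120 N, or if a joint passes its speed limit or range.

### The arm

A 7-joint arm with a two-finger parallel gripper is mounted at the origin on the work surface. World frame = base frame: x ahead of the robot, y to its left, z up, the work surface at z = 0. Lengths are in m, angles in rad, forces in N, time in s.
With the tool pointing down it reaches from about 0.4 to 0.85 m from the base axis. Payload 10.4 kg.
Tool frame: the origin (TCP) lies between the finger pads; the fingertips stand 22 mm ahead of it and the grasp point (between the pads) lies 3 mm ahead of it; z points along the fingers, y is the line along which they close (so a half turn about z gives the same grasp; the last joint's range is limited). The gripper opens to 85 mm and grips with 20 to 120 N. Pads are 22 mm wide; open, the fingers measure 114 mm over their backs; the gripper's body (76 mm by 85 mm) begins 54 mm behind the grasp point. The pads swing forward as they close: fully open they stand 13 mm farther back than shut.
Start: joints at [-1.21, 0.332, -0.065, 1.46, 0.022, 1.35, -0.088], TCP at [0.234, 0.58, 0.253] pointing down, gripper open.
Joint ranges: [-2.6, 2.6], [-0.5, 2.12], [-1.47, 1.34], [0.16, 2.42], [-1.27, 4.41], [0.06, 2.06], [-2.6, 2.6]. Speed limits (rad/s): [2.22, 2.22, 2.79, 2.79, 3.14, 3.14, 3.14].

### API

Orientations are given as a unit quaternion [x, y, z, w].
In Python, from workcell import manip, camera, ticket, boxes_of, outline_of gives the robot as it stands.
- The arm moves only by the tool carry_out, never from a script. Its argument "deltas" is a list of rows, each a list of 5 numbers: the shift along the tool's x, y, z as a fraction of full scale, then the turn about the tool's z as a fraction of full scale, then the opening, from -1 (shut) to 1 (fully open), so that 0 is half open. In form: [[tx, ty, tz, spin, gripper], ...]. A call has 1 to 20 rows; each row is the pose to reach, as a shift and turn from the pose commanded when the call began, along the tool's axes at that moment; what a row does not reach only later rows make up. Full scale, the value 1, is 150 mm for a shift and 30 degrees for a turn. A row lasts 1/8 s, in which the tool goes at most 62.5 mm and 10.7 degrees, less where a joint would pass 70% of its speed; a pose out of reach is approached as far as the arm can. A call with a number of a shift or a turn outside -1 to 1 is refused whole. A call with a gripper value outside its range is refused whole. The fingers move at their own pace and stop on an object; "force" is the grip in N (left out, the last holds). Time passes only in rows, so rows that repeat a pose let the fingers close. It gives the time, the measured TCP pose, the force, the opening and the grip force at its end, in the units of the state.
- manip.get_obs(): the state, without advancing time (a new reading comes with each control period).
- camera(name): name is "side" or "top"; returns a dict with "img" (480x640x3 uint8, red, green, blue), "depth" (480x640 float32, m along the optical axis (not along the pixel's ray), 0 where there is no reading), "vertical_fov" (degrees; the focal length in pixels is half the picture's height over the tangent of half this angle, whatever the lens; pixels are square), "cx", "cy" (the principal point, pixels), "R" (3x3) and "t" (3): a world point X has camera coordinates R X + t. Camera axes: x right, y down, z forward; pixel columns grow to the right and rows downward; lengths in m; the calibration is good to about 2 mm. A picture is of the moment at which its call begins.
- ticket.hand_in(): hands the job in; it is judged then, once.
Trained networks look in a picture, given as the dict that the camera call returned (one of the last four; its "shot" number tells which), for a name from the list of things; names that differ only in an ending like _2 or _b are one class to them, and where a whole thing is asked for, a point or a joint stands for the part that bears it (a point fixed in the world has none). Each returns a list of dicts, best first, with "conf" (0 to 1); they miss things now and then, are a little off and sometimes report something else, mostly with a low value. They report only what shows in the picture. A call takes as long as a camera call. They do not tell look-alikes from the thing itself.
- boxes_of(query, picture): "position" ([x, y, z] in m, in world coordinates, good to about 4 mm: the middle of the surface that is visible of it).
- outline_of(query, picture): "region" (480x640 bool, what is visible of it).
The state is a dict: "clock": time; "joint_pos": joint angles; "joint_velocities": joint speeds; "tau": joint torques, N m; "position": TCP position; "ee_rot": TCP orientation; "ft_force": force on the tool from outside, world axes, zero at the start; "torque": the same for the moment, N m; "grip_width": opening from 0.0 (shut) to 1.0 (fully open); "grasp_force": force on a finger pad.
Only numpy, scipy, OpenCV 4.12 (cv2) and the standard library are available. Lean on these libraries where they do the work, as an engineer would, in place of code of your own. Each camera call takes 0.05 s, during which the arm holds its last target. There are 200 camera calls.

## Working session

There is one attempt and no reset: what is moved stays moved. The work goes in short steps, Python scripts to look and compute and a tool call to move; the robot and the scene stay as the last step left them, time stands still between calls to the robot, and variables do not carry over. Pictures are saved under pics/ and viewed, at most 10 in all, crops included, and the job is handed in when it is done.

Besides the shell and the picture viewer there is one more tool, called after "Call:" as name(argument=value, ...), one argument or row to a line, values as JSON. carry_out: Moves the arm, as the interface text tells. Its arguments: {"type":"object","properties":{"deltas":{"type":"array","items":{"type":"array","items":{"type":"number"}}},"force":{"type":"number"}},"required":["deltas"]}

```bash
mkdir -p pics; cat > h.py <<'E'
import numpy as np, cv2
from workcell import manip, camera, ticket, boxes_of, outline_of
from scipy.spatial.transform import Rotation as Rn
def f_of(p): return 240/np.tan(np.radians(p["vertical_fov"]/2))
def pix(p,X):
    c=p["R"]@np.asarray(X)+p["t"]; f=f_of(p); return p["cx"]+f*c[0]/c[2],p["cy"]+f*c[1]/c[2]
def cloud(p):
    f=f_of(p); v,u=np.mgrid[0:480,0:640]; d=p["depth"]
    c=np.stack([(u-p["cx"])/f*d,(v-p["cy"])/f*d,d],-1)
    return (c-p["t"])@np.asarray(p["R"])
def save(n,im): cv2.imwrite("pics/"+n+".png",cv2.cvtColor(im,cv2.COLOR_RGB2BGR))
E
python3 - <<'E'
from h import *
o=manip.get_obs(); print({k:np.round(v,3) for k,v in o.items()})
for n in("top","side"):
    p=camera(n); save(n+"0",p["img"]); print(n,f_of(p),np.round(p["R"],3).tolist(),np.round(p["t"],3))
    for q in("level","level_vial","bubble_mid","shelf","shelf_mid","knob_grip","saw","battery"):
        print(q,[(round(b["conf"],2),np.round(b["position"],3).tolist(),np.round(pix(p,b["position"])).tolist()) for b in boxes_of(q,p)[:4]])
E
```

```text
{'clock': np.float64(0.0), 'joint_pos': array([-1.21 ,  0.333, -0.065,  1.461,  0.022,  1.35 , -0.088]), 'joint_velocities': array([-0.002,  0.   ,  0.001,  0.001, -0.   ,  0.002, -0.001]), 'tau': array([-1.0000e-03, -6.2545e+01,  4.8000e-02, -3.9162e+01,  1.6000e-02,
        1.0000e-02, -0.0000e+00]), 'position': array([0.234, 0.579, 0.253]), 'ee_rot': array([ 0.191,  0.982, -0.001, -0.   ]), 'ft_force': array([ 0.127, -0.319, -0.822]), 'torque': array([ 0.061, -0.008,  0.012]), 'grasp_force': np.float64(0.0), 'grip_width': np.float64(1.001)}
top 556.0193822146788 [[-0.001, -1.0, 0.006], [-0.99, 0.0, -0.142], [0.142, -0.006, -0.99]] [0.079 0.485 1.274]
level [(0.76, [0.431, 0.351, 0.046], [199.0, 259.0]), (0.61, [0.181, 0.331, 0.062], [204.0, 370.0])]
level_vial [(0.96, [0.43, 0.35, 0.04], [200.0, 260.0]), (0.83, [0.178, 0.329, 0.064], [204.0, 372.0])]
bubble_mid []
shelf [(0.93, [0.534, -0.021, 0.091], [361.0, 212.0])]
shelf_mid [(0.97, [0.53, -0.02, 0.088], [360.0, 214.0])]
knob_grip [(0.87, [0.537, 0.142, 0.149], [288.0, 205.0])]
saw [(0.71, [0.511, -0.274, 0.086], [472.0, 222.0])]
battery [(0.75, [0.725, 0.33, 0.058], [211.0, 135.0])]
side 443.8033035514667 [[0.978, -0.209, 0.007], [-0.15, -0.725, -0.672], [0.146, 0.656, -0.74]] [-0.46   0.229  1.126]
level [(0.69, [0.439, 0.348, 0.032], [286.0, 206.0]), (0.6, [0.165, 0.323, 0.045], [197.0, 221.0])]
level_vial [(0.69, [0.436, 0.347, 0.031], [285.0, 206.0])]
bubble_mid []
shelf [(0.84, [0.526, -0.006, 0.089], [341.0, 278.0]), (0.42, [0.639, 0.473, 0.008], [338.0, 178.0])]
shelf_mid [(0.62, [0.524, -0.005, 0.091], [340.0, 277.0])]
knob_grip [(0.67, [0.538, 0.134, 0.148], [334.0, 223.0])]
saw [(0.89, [0.498, -0.348, 0.13], [370.0, 403.0])]
battery [(0.92, [0.729, 0.311, 0.046], [379.0, 198.0])]
```

View pics/top0.png

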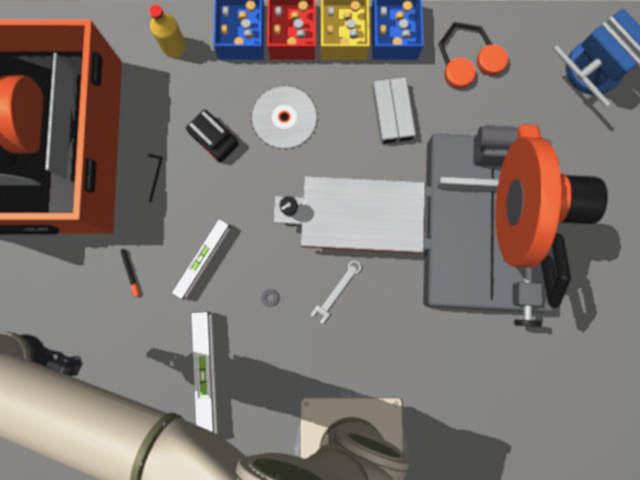

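View pics/side0.png

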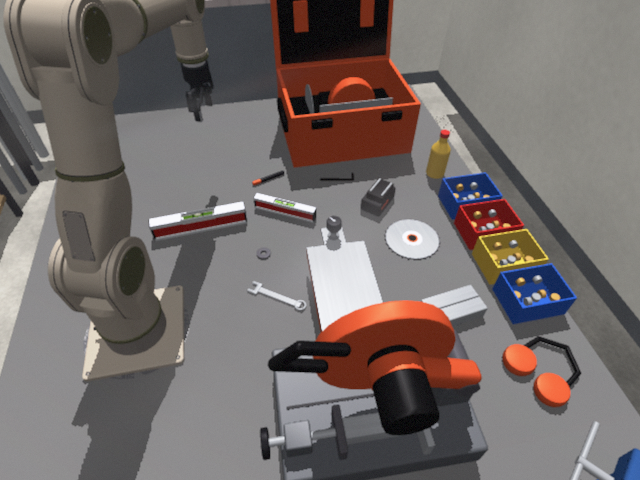

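```bash
python3 - <<'E'
from h import *
p=camera("top"); C=cloud(p)
save("lev_crop",cv2.resize(p["img"][200:440,120:280],None,fx=2.4,fy=2.4,interpolation=cv2.INTER_CUBIC))
for r in outline_of("level",p)[:3]:
    m=r["region"]&(C[...,2]>0.015); P=C[m]; zt=np.percentile(P[:,2],90); T=P[P[:,2]>zt-0.008]
    rc=cv2.minAreaRect((T[:,:2]*1000).astype(np.float32)); print("lev",r["conf"],zt,len(T),rc, T.mean(0))
for q in("shelf","knob_grip","saw"):
  for r in outline_of(q,p)[:1]:
    P=C[r["region"]]; zs=np.percentile(P[:,2],[10,50,90]); T=P[abs(P[:,2]-(zs[1] if q!="knob_grip" else zs[2]))<.006]
    print(q,zs,cv2.minAreaRect((T[:,:2]*1000).astype(np.float32)),T.mean(0),np.median(T,0))
E
```

```text
lev 0.79 0.0632378122391379 1445 ((177.64198303222656, 229.6268768310547), (274.39599609375, 257.2698974609375), 86.86212921142578) [0.18848678 0.33367814 0.06790575]
shelf [0.08477272 0.08857611 0.09197086] ((533.6766967773438, 1.7159423828125), (349.6492004394531, 161.46116638183594), 87.10201263427734) [ 0.53120981 -0.01820896  0.08867024] [ 0.5302906  -0.01956152  0.08867247]
knob_grip [0.14211345 0.146649   0.15022984] ((541.1572265625, 140.8785858154297), (39.09874725341797, 37.629180908203125), 54.429344177246094) [0.54070413 0.14142547 0.14753822] [0.54051157 0.14114524 0.14727502]
saw [0.0859971  0.09150103 0.36714346] ((525.7454223632812, -139.943115234375), (632.73486328125, 397.6533508300781), 86.95911407470703) [ 0.50292252 -0.16177344  0.08954808] [ 0.50859991 -0.199422    0.08936819]
```

The top view shows two candidate levels: one at pixel (202, 259), about 200 mm long, and a bigger look-alike at (203, 371), about 270 mm long and 60 mm high. The side view has them at (285, 206) and (197, 221). The foot's knob is at (288, 205), with the shelf running right to the hinge at about x = 425. I choose the smaller level at (202, 259).

View pics/lev_crop.png

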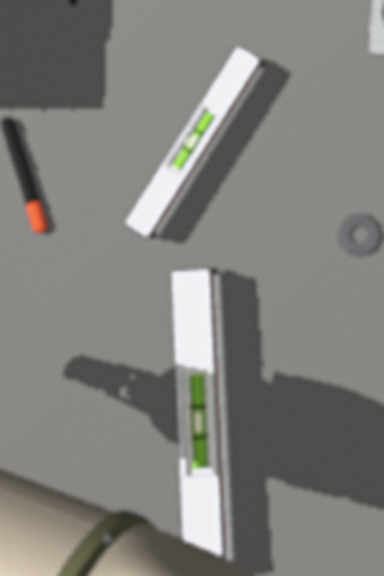

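```bash
python3 - <<'E'
from h import *
p=camera("top"); C=cloud(p)
v,u=np.mgrid[0:480,0:640]
box=(u>165)&(u<240)&(v>212)&(v<305)
T=C[box&(C[...,2]>0.036)&(C[...,2]<.056)]
rc=cv2.minAreaRect((T[:,:2]*1000).astype(np.float32)); print(rc,T.mean(0),len(T))
d=T[:,:2]-T[:,:2].mean(0); w,V=np.linalg.eigh(d.T@d); print("axis",V[:,1],np.degrees(np.arctan2(V[1,1],V[0,1])))
a=d@V; print(np.percentile(a,[0,2,98,100],axis=0))
# shelf: plate without ear
r=outline_of("shelf",p)[0]["region"]; S=C[r&(C[...,2]>.075)&(C[...,2]<.1)]
rc=cv2.minAreaRect((S[(S[:,1]<.1)][:,:2]*1000).astype(np.float32)); print("plate",rc)
A=np.c_[S,np.ones(len(S))][:,[0,1,3]]; print("plane",np.linalg.lstsq(A,S[:,2],rcond=None)[0])
ys=np.sort(S[:,1]); print(ys[[0,20,-20,-1]])
for y0 in(-.12,-.08,-.04,0,.04,.08):
    s=S[abs(S[:,1]-y0)<.006]; print(y0,np.percentile(s[:,0],[1,99]))
o=manip.get_obs(); print(Rn.from_quat(o["ee_rot"]).as_matrix().round(4))
E
```

```text
((434.9273986816406, 349.7269592285156), (26.08827018737793, 201.67202758789062), 58.800804138183594) [0.43370284 0.35012978 0.04235895] 912
axis [-0.85560768  0.51762487] 148.82693309423706
[[-0.01336559 -0.10209286]
 [-0.01228266 -0.09773587]
 [ 0.01189927  0.0958936 ]
 [ 0.01275188  0.0995798 ]]
plate ((531.5401611328125, -36.736419677734375), (278.75201416015625, 161.71974182128906), 87.07097625732422)
plane [ 0.00263704 -0.00193251  0.08707146]
[-0.17793341 -0.17403718  0.17346501  0.17588695]
-0.12 [0.44758371 0.60550659]
-0.08 [0.44970535 0.60714375]
-0.04 [0.45200818 0.61042017]
0 [0.45405587 0.61169114]
0.04 [0.45593668 0.61337953]
0.08 [0.45798204 0.61474641]
[[-9.273e-01  3.744e-01  0.000e+00]
 [ 3.744e-01  9.273e-01  1.000e-04]
 [ 0.000e+00  1.000e-04 -1.000e+00]]
```

The crop confirms that the upper bar is the smaller level, with its middle at about (0.4345, 0.350) and its long axis at 148.8°. Now approaching it.

Call:
carry_out(
  deltas=[
    [-0.2, -0.1, 0.1, 0.1, 1],
    [-0.45, -0.23, 0.25, 0.2, 1],
    [-0.7, -0.35, 0.4, 0.306, 1],
    [-0.9, -0.46, 0.5, 0.306, 1],
    [-0.9, -0.46, 0.5, 0.306, 1],
    [-0.9, -0.46, 0.5, 0.306, 1],
  ],
  force=60,
)

```text
clock: 2.0
position: [0.3329, 0.4658, 0.1787]
ee_rot: [0.268, 0.963, 0.0, -0.0]
ft_force: [-1.5, 0.5, 0.4]
grip_width: 0.999
grasp_force: 0.0
```

```bash
cat >> h.py <<'E'
def plan(X,ang=None):
    o=manip.get_obs(); R=Rn.from_quat(o["ee_rot"]).as_matrix(); d=R.T@(np.array(X)-o["position"])
    a=np.degrees(np.arctan2(R[1,0],R[0,0]))
    s="" if ang is None else ((a-ang+90)%180-90)/30
    print("pos",o["position"].round(4),"xang",a.round(2),"delta",(d/.15).round(4),"spin",s,"j",o["joint_pos"].round(2),"F",o["ft_force"].round(2),"t",o["clock"].round(2),"gw",o["grip_width"].round(3),o["grasp_force"].round(1))
E
python3 - <<'E'
from h import *
plan([.4345,.350,.12],148.8); plan([.4345,.350,.029],148.8)
E
```

```text
Traceback (most recent call last):
  File "h.py", line 16, in plan
    print("pos",o["position"].round(4),"xang",a.round(2),"delta",(d/.15).round(4),"spin",s,"j",o["joint_pos"].round(2),"F",o["ft_force"].round(2),"t",o["clock"].round(2),"gw",o["grip_width"].round(3),o["grasp_force"].round(1))
                                                                                                                                                      ^^^^^^^^^^^^^^^^
AttributeError: 'float' object has no attribute 'round'
```

```bash
sed -i 's/o\["clock"\].round(2)/round(float(o["clock"]),2)/; s/o\["grip_width"\].round(3),o\["grasp_force"\].round(1)/round(float(o["grip_width"]),3),round(float(o["grasp_force"]),1)/; s/print("pos"/print("pos"/; s/a=np.degrees/a=np.degrees/' h.py
python3 - <<'E'
from h import *
plan([.4345,.350,.12],148.8); plan([.4345,.350,.029],148.8)
E
```

```text
pos [0.3329 0.4658 0.1787] xang 148.86 delta [-0.9789 -0.3107  0.3909] spin 0.00204342557371812 j [-1.05  0.27  0.02  1.7  -0.01  1.17  0.  ] F [-1.45  0.46  0.45] t 2.0 gw 0.999 0.0
pos [0.3329 0.4658 0.1787] xang 148.86 delta [-0.9792 -0.3112  0.9975] spin 0.00204342557371812 j [-1.05  0.27  0.02  1.7  -0.01  1.17  0.  ] F [-1.45  0.46  0.45] t 2.0 gw 0.999 0.0
```

Call:
carry_out(
  deltas=[
    [-0.3, -0.1, 0.1, 0, 1],
    [-0.6, -0.2, 0.2, 0, 1],
    [-0.9, -0.29, 0.3, 0, 1],
    [-0.979, -0.311, 0.4, 0, 1],
    [-0.979, -0.311, 0.6, 0, 1],
    [-0.979, -0.311, 0.8, 0, 1],
    [-0.979, -0.311, 0.95, 0, 1],
    [-0.979, -0.311, 0.995, 0, 1],
    [-0.979, -0.311, 0.995, 0, 1],
  ],
)

```text
clock: 3.12
position: [0.4344, 0.3502, 0.0293]
ee_rot: [0.268, 0.963, 0.0, -0.0]
ft_force: [0.5, 0.4, 0.3]
grip_width: 1.002
grasp_force: 0.0
```

```bash
python3 - <<'E'
from h import *
plan([.4345,.350,.029],148.8)
p=camera("top"); save("pre",cv2.resize(p["img"][200:320,130:290],None,fx=4,fy=4,interpolation=cv2.INTER_CUBIC))
E
```

```text
pos [0.4344 0.3502 0.0293] xang 148.91 delta [-0.001  -0.0009  0.0021] spin 0.0035677588169183614 j [-0.84  0.42  0.1   1.86 -0.05  0.86  0.31] F [0.49 0.43 0.32] t 3.12 gw 1.002 0.0
```

View pics/pre.png

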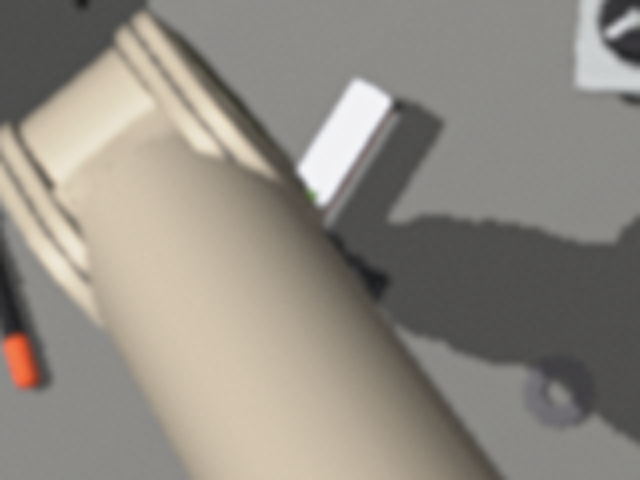

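The arm hides most of the level. Its free end at crop pixel (375, 95) hasn't moved and the contact force is near zero, so I'm closing the gripper and lifting.

Call:
carry_out(
  deltas=[
    [0, 0, 0, 0, -0.3],
    [0, 0, 0, 0, -0.7],
    [0, 0, 0, 0, -1],
    [0, 0, 0, 0, -1],
    [0, 0, 0, 0, -1],
    [0, 0, 0, 0, -1],
    [0, 0, -0.1, 0, -1],
    [0, 0, -0.3, 0, -1],
    [0, 0, -0.6, 0, -1],
    [0, 0, -0.9, 0, -1],
    [0, 0, -1, 0, -1],
    [0, 0, -1, 0, -1],
  ],
  force=60,
)

```text
clock: 4.68
position: [0.4348, 0.349, 0.1791]
ee_rot: [0.269, 0.963, 0.0, 0.0]
ft_force: [-0.2, 0.2, -5.6]
grip_width: 0.274
grasp_force: 59.6
```

```bash
python3 - <<'E'
from h import *
plan([.5322,-.0245,.179],87.1)
E
```

```text
pos [0.4348 0.349  0.1791] xang 148.83 delta [-1.8445e+00 -1.7946e+00 -2.0000e-04] spin 2.0577743970723543 j [-0.86  0.24  0.11  1.75 -0.03  1.16  0.29] F [-0.21  0.19 -5.61] t 4.67 gw 0.274 59.6
```

Call:
carry_out(
  deltas=[
    [-0.05, -0.05, -0.15, 0.05, -1],
    [-0.15, -0.15, -0.3, 0.2, -1],
    [-0.35, -0.35, -0.4, 0.4, -1],
    [-0.6, -0.6, -0.4, 0.65, -1],
    [-0.85, -0.85, -0.4, 0.9, -1],
    [-0.95, -0.93, -0.4, 1, -1],
    [-0.95, -0.93, -0.4, 1, -1],
  ],
)

```text
clock: 5.55
position: [0.4843, 0.1546, 0.2374]
ee_rot: [0.51, 0.86, -0.001, -0.001]
ft_force: [0.3, 0.9, -4.7]
grip_width: 0.277
grasp_force: 59.8
```

```bash
python3 - <<'E'
from h import *
plan([.5322,-.0245,.179],87.1)
E
```

```text
pos [0.4843 0.1546 0.2374] xang 118.69 delta [-1.2004 -0.2922  0.3899] spin 1.0530948473355768 j [-0.68  0.08  0.3   1.8  -0.02  1.27  0.12] F [ 0.26  0.94 -4.66] t 5.55 gw 0.277 59.8
```

Call:
carry_out(
  deltas=[
    [-0.1, -0.03, 0, 0.15, -1],
    [-0.3, -0.1, 0, 0.4, -1],
    [-0.6, -0.2, 0, 0.65, -1],
    [-0.85, -0.27, 0, 0.9, -1],
    [-0.98, -0.29, 0, 1, -1],
    [-1, -0.29, 0, 1, -1],
    [-1, -0.29, 0, 1, -1],
  ],
)

```text
clock: 6.42
position: [0.5187, 0.0055, 0.2385]
ee_rot: [0.713, 0.701, -0.0, -0.0]
ft_force: [0.3, 0.6, -4.3]
grip_width: 0.272
grasp_force: 59.8
```

```bash
python3 - <<'E'
from h import *
plan([.5322,-.0245,.125],87.1)
E
```

```text
pos [0.5187 0.0055 0.2385] xang 89.06 delta [-0.1987  0.094   0.7567] spin 0.0652699621213524 j [-0.52  0.1   0.46  1.78 -0.05  1.27 -0.07] F [ 0.29  0.57 -4.31] t 6.42 gw 0.272 59.8
```

Call:
carry_out(
  deltas=[
    [-0.1, 0.05, 0.1, 0.065, -1],
    [-0.199, 0.094, 0.25, 0.065, -1],
    [-0.199, 0.094, 0.5, 0.065, -1],
    [-0.199, 0.094, 0.68, 0.065, -1],
    [-0.199, 0.094, 0.73, 0.065, -1],
    [-0.199, 0.094, 0.74, 0.065, -1],
    [-0.199, 0.094, 0.74, 0.065, -1],
  ],
)

```text
clock: 7.3
position: [0.533, -0.0264, 0.1289]
ee_rot: [0.726, 0.688, 0.001, 0.0]
ft_force: [0.6, 0.2, -4.6]
grip_width: 0.274
grasp_force: 59.8
```

```bash
python3 - <<'E'
from h import *
plan([.5322,-.0245,.118],87.1)
p=camera("side");save("low",cv2.resize(p["img"][180:380,230:430],None,fx=3,fy=3,interpolation=cv2.INTER_CUBIC))
p=camera("top");save("lowt",cv2.resize(p["img"][140:310,240:440],None,fx=3,fy=3,interpolation=cv2.INTER_CUBIC))
E
```

```text
pos [ 0.533  -0.0264  0.1289] xang 86.89 delta [ 0.0127 -0.0059  0.0729] spin -0.0071081066681680715 j [-0.45  0.25  0.48  1.87 -0.13  1.04  0.02] F [ 0.59  0.17 -4.63] t 7.3 gw 0.274 59.8
```

View pics/low.png

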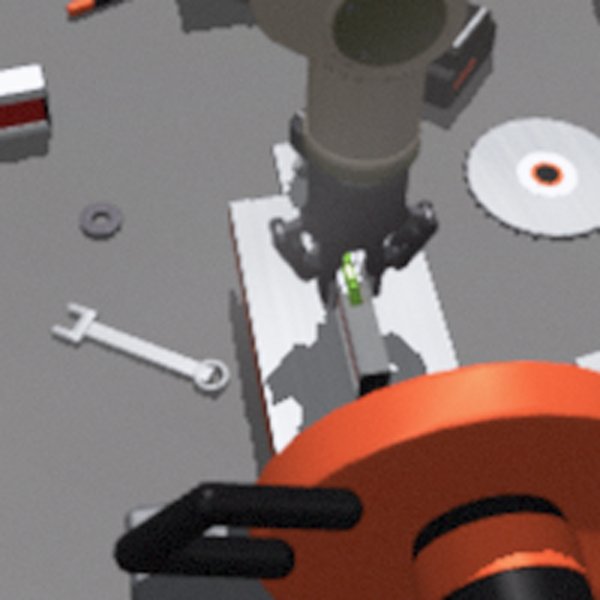

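The side crop shows the level held over the middle of the shelf and lined up with it, its near end at (372, 375). I'm lowering it gently.

Call:
carry_out(
  deltas=[
    [0.01, 0, 0.02, 0, -1],
    [0.013, -0.005, 0.04, 0, -1],
    [0.013, -0.005, 0.05, 0, -1],
    [0.013, -0.005, 0.06, 0, -1],
    [0.013, -0.005, 0.065, 0, -1],
    [0.013, -0.005, 0.065, 0, -1],
  ],
)

```text
clock: 8.15
position: [0.5318, -0.0244, 0.1188]
ee_rot: [0.726, 0.688, 0.0, -0.0]
ft_force: [-4.3, 0.9, 5.2]
grip_width: 0.274
grasp_force: 60.8
```

Call:
carry_out(
  deltas=[
    [0, 0, 0, 0, -0.7],
    [0, 0, 0, 0, -0.4],
    [0, 0, 0, 0, 0],
    [0, 0, 0, 0, 0.5],
    [0, 0, 0, 0, 1],
    [0, 0, 0, 0, 1],
    [0, 0, -0.1, 0, 1],
    [0, 0, -0.3, 0, 1],
    [0, 0, -0.6, 0, 1],
    [0, 0, -0.8, 0, 1],
    [0, 0, -0.8, 0, 1],
  ],
)

```text
clock: 9.52
position: [0.533, -0.0247, 0.2417]
ee_rot: [0.726, 0.688, 0.002, 0.001]
ft_force: [0.0, 0.4, -0.1]
grip_width: 0.999
grasp_force: 0.0
```

```bash
python3 - <<'E'
from h import *
plan([.5408,.141,.22],87.1+40)
E
```

```text
pos [ 0.533  -0.0247  0.2417] xang 86.87 delta [ 1.1058 -0.009   0.1464] spin -1.3411015669447603 j [-0.49  0.13  0.49  1.75 -0.07  1.27 -0.03] F [ 0.01  0.35 -0.08] t 9.53 gw 0.999 0.0
```

Call:
carry_out(
  deltas=[
    [0.2, 0, 0, -0.2, 1],
    [0.5, 0, 0, -0.5, 1],
    [0.8, 0, 0, -0.85, 1],
    [1, 0, 0, -1, 1],
    [1, 0, 0, -1, 1],
    [1, 0, 0, -1, 1],
  ],
)

```text
clock: 10.28
position: [0.54, 0.1239, 0.2382]
ee_rot: [0.525, 0.851, -0.0, 0.0]
ft_force: [0.2, 0.3, 0.1]
grip_width: 0.999
grasp_force: 0.0
```

```bash
python3 - <<'E'
from h import *
plan([.5408,.141,.2],87.1+42)
p=camera("top");s=camera("side")
for q,c in((q,c) for c in(p,s) for q in("level","level_vial","bubble_mid","knob_grip","shelf_mid")):
    print(q,[(round(b["conf"],2),np.round(b["position"],4).tolist(),np.round(pix(c,b["position"]),1).tolist()) for b in boxes_of(q,c)[:4]])
a=cv2.resize(p["img"][180:250,290:410],None,fx=5,fy=5,interpolation=cv2.INTER_NEAREST)
b=cv2.resize(s["img"][210:300,290:410],None,fx=5,fy=5,interpolation=cv2.INTER_NEAREST)
save("ts",cv2.resize(np.vstack([a,b]),None,fx=.75,fy=.75,interpolation=cv2.INTER_AREA)[:600])
E
```

```text
pos [0.54   0.1239 0.2382] xang 116.7 delta [0.0995 0.0564 0.2545] spin -0.41343227329144694 j [-0.61  0.18  0.35  1.69 -0.06  1.28  0.21] F [0.17 0.32 0.13] t 10.28 gw 0.999 0.0
level [(0.89, [0.526, -0.0466, 0.1359], [374.1, 211.6]), (0.73, [0.1721, 0.329, 0.0641], [203.9, 374.6])]
level_vial [(0.84, [0.5281, -0.0504, 0.1324], [375.7, 211.0]), (0.82, [0.1648, 0.3297, 0.0599], [203.9, 377.7])]
bubble_mid []
knob_grip [(0.51, [0.5269, -0.0481, 0.1324], [374.6, 211.5]), (0.35, [0.6513, 0.4764, 0.0032], [153.9, 171.4])]
shelf_mid [(0.83, [0.5204, -0.0788, 0.0904], [386.2, 217.8])]
level [(0.97, [0.1622, 0.3221, 0.0439], [195.8, 221.5]), (0.86, [0.5303, -0.0318, 0.1333], [346.0, 274.9])]
level_vial [(0.85, [0.5272, -0.0354, 0.1318], [345.1, 276.6]), (0.71, [0.1657, 0.3283, 0.0483], [196.6, 218.8])]
bubble_mid []
knob_grip [(0.66, [0.5093, -0.006, 0.0892], [334.6, 279.0]), (0.57, [0.5396, 0.1307, 0.1488], [334.4, 223.3])]
shelf_mid [(0.94, [0.5145, -0.0039, 0.0893], [336.4, 278.0]), (0.6, [0.5375, 0.1308, 0.1485], [333.7, 223.5])]
```

View pics/ts.png

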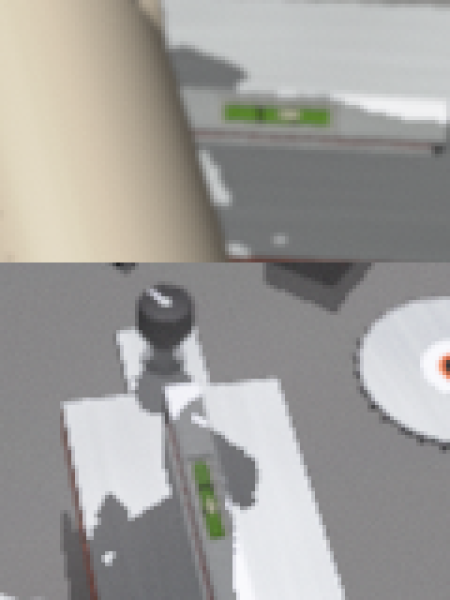

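The top view shows the vial as green from about (350, 210) to (378, 210), with the bubble at about (367, 210), on the hinge side. In the side view the vial is unobstructed, with the knob behind it. Next I'm writing a bubble-reading function.

```bash
cat >> h.py <<'E'
from scipy.optimize import minimize
from scipy.ndimage import gaussian_filter1d
AX=np.array([.0506,.9987,0])  # hinge -> foot
def profile(name,n,z=.1335):
    acc=None
    for _ in range(n):
        p=camera(name); im=p["img"].astype(np.float32); acc=im if acc is None else acc+im
    im=acc/n; f=f_of(p); R=np.asarray(p["R"]); cam=-R.T@p["t"]
    v,u=np.mgrid[0:480,0:640]; uc,vc=map(int,pix(p,[.532,-.0245,z]))
    g=(im[...,1]-im[...,2]>45)&(im[...,1]-im[...,0]>25)&(abs(u-uc)<30)&(abs(v-vc)<30)
    def gp(u,v):
        r=R.T@np.array([(u-p["cx"])/f,(v-p["cy"])/f,1]); return cam+r*(z-cam[2])/r[2]
    c=gp(u[g].mean(),v[g].mean()); s=np.arange(-.045,.04501,.0005); W=np.cross([0,0,1],AX)
    G=np.array([[pix(p,c+a*AX+w*W) for a in s] for w in np.linspace(-.003,.003,5)],np.float32)
    return s*1000,cv2.remap(im,G[...,0],G[...,1],cv2.INTER_LINEAR).mean(0),c,g.sum()
def bubble(name,n):
    s,P,c,k=profile(name,n); h=.05; x=np.arange(-60,60,h)
    def basis(q):
        m,b,sg=q; y=x-m
        B=np.stack([np.ones_like(x),abs(y)<31,(abs(y)>9)&(abs(y)<10.5),abs(y-b)<7]).astype(float)
        B[1]-=B[3]*0
        return np.array([np.interp(s,x,gaussian_filter1d(r,abs(sg)/h)) for r in B]).T
    def cost(q):
        A=basis(q); co=np.linalg.lstsq(A,P,rcond=None)[0]; return ((A@co-P)**2).sum()
    best=min((minimize(cost,[0,b0,1.5],method="Nelder-Mead",options=dict(xatol=.01,fatol=1)) for b0 in(-15,-8,-3,0,3,8)),key=lambda r:r.fun)
    co=np.linalg.lstsq(basis(best.x),P,rcond=None)[0]
    print(name,"centre",(c+best.x[0]/1000*AX).round(4),"bubble->foot mm",round(best.x[1],2),"sig",round(best.x[2],2),"rms",round((best.fun/P.size)**.5,1),k,co.round().tolist())
E
python3 - <<'E'
from h import *
bubble("top",8); bubble("side",8)
s,P,c,k=profile("top",3); print(np.c_[s,P][::4].round().astype(int).tolist())
E
```

```text
top centre [ 0.5294 -0.0218  0.1335] bubble->foot mm -8.67 sig 2.93 rms 6.7 63 [[156.0, 157.0, 156.0], [-66.0, -31.0, -102.0], [-26.0, -69.0, 10.0], [53.0, 28.0, 62.0]]
side centre [ 0.5296 -0.0273  0.1335] bubble->foot mm -3.33 sig 3.69 rms 9.2 34 [[143.0, 143.0, 146.0], [-56.0, -26.0, -87.0], [-60.0, -77.0, -33.0], [56.0, 32.0, 59.0]]
[[-45, 157, 158, 157], [-43, 157, 158, 157], [-41, 156, 158, 157], [-39, 153, 154, 152], [-37, 148, 149, 144], [-35, 141, 146, 132], [-33, 126, 141, 110], [-31, 107, 134, 81], [-29, 95, 130, 60], [-27, 93, 129, 56], [-25, 93, 128, 56], [-23, 94, 129, 57], [-21, 93, 129, 57], [-19, 94, 129, 59], [-17, 103, 131, 71], [-15, 118, 136, 90], [-13, 132, 140, 109], [-11, 141, 145, 119], [-9, 143, 148, 120], [-7, 140, 147, 116], [-5, 133, 143, 108], [-3, 119, 135, 93], [-1, 102, 130, 72], [1, 94, 129, 59], [3, 92, 127, 56], [5, 85, 116, 54], [7, 78, 103, 53], [9, 80, 105, 53], [11, 87, 117, 55], [13, 93, 127, 57], [15, 94, 129, 58], [17, 94, 129, 58], [19, 94, 129, 59], [21, 94, 129, 58], [23, 93, 128, 56], [25, 94, 128, 60], [27, 105, 132, 78], [29, 126, 140, 108], [31, 145, 150, 136], [33, 155, 156, 151], [35, 157, 158, 156], [37, 156, 159, 157], [39, 156, 158, 157], [41, 156, 159, 157], [43, 156, 159, 158], [45, 156, 159, 157]]
```

```bash
sed -i 's/B\[1\]-=B\[3\]\*0/B[2]*=1-B[3]/' h.py
python3 - <<'E'
from h import *
bubble("top",4); bubble("side",4); plan([.5408,.141,.14],87.1+42)
E
```

```text
top centre [ 0.5294 -0.0218  0.1335] bubble->foot mm -8.56 sig 2.73 rms 6.4 63 [[156.0, 157.0, 156.0], [-64.0, -29.0, -100.0], [-54.0, -98.0, -10.0], [47.0, 17.0, 62.0]]
side centre [ 0.5296 -0.0273  0.1335] bubble->foot mm -2.85 sig 3.73 rms 9.2 34 [[143.0, 144.0, 146.0], [-56.0, -25.0, -88.0], [-67.0, -101.0, -23.0], [53.0, 29.0, 58.0]]
pos [0.5398 0.1252 0.2383] xang 116.88 delta [0.0907 0.0534 0.6553] spin -0.40728579884741783 j [-0.61  0.18  0.34  1.69 -0.06  1.28  0.21] F [-0.46 -0.48  0.59] t 12.22 gw 1.001 0.0
```

```bash
sed -i 's/minimize(cost,\[0,b0,1.5\]/minimize(cost,[m0,b0,2.]/; s/for b0 in(-15,-8,-3,0,3,8))/for b0 in(-8.,-3.,.5,4.,9.) for m0 in(-3.,3.))/; s/xatol=.01,fatol=1/xatol=.01,fatol=1,maxiter=300/' h.py
python3 - <<'E'
from h import *
bubble("top",4); bubble("side",4)
E
```

```text
top centre [ 0.5293 -0.0234  0.1335] bubble->foot mm -6.9 sig 2.43 rms 2.3 63 [[156.0, 157.0, 156.0], [-64.0, -29.0, -101.0], [-58.0, -104.0, -11.0], [47.0, 17.0, 61.0]]
side centre [ 0.5297 -0.0251  0.1335] bubble->foot mm -5.15 sig 2.86 rms 6.8 34 [[143.0, 143.0, 146.0], [-56.0, -25.0, -88.0], [-40.0, -104.0, 24.0], [48.0, 22.0, 55.0]]
```

Call:
carry_out(
  deltas=[
    [0.05, 0.03, 0, -0.2, 1],
    [0.09, 0.053, 0.1, -0.41, 1],
    [0.09, 0.053, 0.3, -0.41, 1],
    [0.09, 0.053, 0.5, -0.41, 1],
    [0.09, 0.053, 0.62, -0.41, 1],
    [0.09, 0.053, 0.665, -0.41, 1],
    [0.09, 0.053, 0.665, -0.41, 1],
  ],
)

```text
clock: 13.5
position: [0.5411, 0.1409, 0.1389]
ee_rot: [0.429, 0.903, 0.0, 0.0]
ft_force: [0.0, -0.5, 0.4]
grip_width: 1.001
grasp_force: 0.0
```

```bash
python3 - <<'E'
from h import *
plan([.5403,.1408,.138],87.1+42)
E
```

```text
pos [0.5411 0.1409 0.1389] xang 129.18 delta [ 0.0025 -0.0045  0.006 ] spin 0.00260029432623791 j [-0.6   0.28  0.3   1.79 -0.1   1.08  0.42] F [ 0.01 -0.46  0.41] t 13.5 gw 1.001 0.0
```

Call:
carry_out(
  deltas=[
    [0, 0, 0, 0, 0.3],
    [0, 0, 0, 0, -0.2],
    [0, 0, 0, 0, -0.6],
    [0, 0, 0, 0, -1],
    [0, 0, 0, 0, -1],
    [0, 0, 0, 0, -1],
  ],
  force=30,
)

```text
clock: 14.25
position: [0.541, 0.141, 0.1393]
ee_rot: [0.429, 0.903, 0.0, 0.0]
ft_force: [-2.0, -0.5, 6.6]
grip_width: 0.459
grasp_force: 29.8
```

Call:
carry_out(
  deltas=[
    [0, 0, 0, 0.2, -1],
    [0, 0, 0, 0.4, -1],
    [0, 0, 0, 0.6, -1],
    [0, 0, 0, 0.8, -1],
    [0, 0, 0, 1, -1],
    [0, 0, 0, 1, -1],
  ],
)

```text
clock: 15.0
position: [0.5411, 0.1409, 0.1392]
ee_rot: [0.649, 0.761, 0.0, 0.0]
ft_force: [-0.9, -0.0, 6.2]
grip_width: 0.457
grasp_force: 29.9
```

Call:
carry_out(
  deltas=[
    [0, 0, 0, 0.2, -1],
    [0, 0, 0, 0.4, -1],
    [0, 0, 0, 0.6, -1],
    [0, 0, 0, 0.8, -1],
    [0, 0, 0, 1, -1],
    [0, 0, 0, 1, -1],
    [0, 0, 0, 1, -1],
  ],
)

```text
clock: 15.88
position: [0.5412, 0.1409, 0.1393]
ee_rot: [0.823, 0.568, 0.001, 0.0]
ft_force: [-1.9, -0.4, 4.7]
grip_width: 0.457
grasp_force: 29.8
```

```bash
python3 - <<'E'
from h import *
plan([.5403,.1408,.138],87.1-43)
bubble("top",5);bubble("side",5)
E
```

```text
pos [0.5412 0.1409 0.1393] xang 69.17 delta [-0.003  -0.0053  0.0084] spin 0.8356342001069634 j [-0.73  0.29  0.46  1.8  -0.15  1.08 -0.58] F [-1.89 -0.38  4.73] t 15.88 gw 0.457 29.8
top centre [ 0.5295 -0.0238  0.1335] bubble->foot mm -3.15 sig 2.6 rms 3.1 65 [[158.0, 158.0, 158.0], [-65.0, -30.0, -102.0], [-76.0, -120.0, -28.0], [47.0, 17.0, 60.0]]
side centre [ 0.5297 -0.0249  0.1335] bubble->foot mm -1.64 sig 2.65 rms 7.1 36 [[140.0, 141.0, 143.0], [-55.0, -24.0, -88.0], [-71.0, -111.0, -28.0], [53.0, 28.0, 61.0]]
```

Call:
carry_out(
  deltas=[
    [0, 0, 0, 0.2, -1],
    [0, 0, 0, 0.4, -1],
    [0, 0, 0, 0.6, -1],
    [0, 0, 0, 0.8, -1],
    [0, 0, 0, 0.8, -1],
    [0, 0, 0, 0.8, 0],
    [0, 0, 0, 0.8, 0.5],
    [0, 0, 0, 0.8, 1],
    [0, 0, 0, 0.8, 1],
    [0, 0, 0, 0.5, 1],
    [0, 0, 0, 0.2, 1],
    [0, 0, 0, -0.2, 1],
    [0, 0, 0, -0.6, 1],
    [0, 0, 0, -0.9, 1],
    [0, 0, 0, -1, 1],
    [0, 0, 0, -1, 1],
  ],
)

```text
clock: 18.38
position: [0.5408, 0.1408, 0.1385]
ee_rot: [0.649, 0.761, 0.0, -0.0]
ft_force: [0.2, -0.2, -0.0]
grip_width: 1.002
grasp_force: 0.0
```

```bash
python3 - <<'E'
from h import *
plan([.5405,.1408,.139],87.1+12)
bubble("top",5);bubble("side",5)
E
```

```text
pos [0.5408 0.1408 0.1385] xang 99.14 delta [ 0.0005 -0.0021 -0.0032] spin 0.0013542060459158733 j [-0.66  0.29  0.38  1.8  -0.12  1.08 -0.08] F [ 0.17 -0.24 -0.02] t 18.38 gw 1.002 0.0
top centre [ 0.5294 -0.0239  0.1335] bubble->foot mm -2.31 sig 2.58 rms 2.0 62 [[157.0, 158.0, 158.0], [-64.0, -29.0, -101.0], [-85.0, -124.0, -40.0], [48.0, 20.0, 60.0]]
side centre [ 0.5296 -0.0248  0.1335] bubble->foot mm -0.62 sig 2.44 rms 7.5 33 [[140.0, 141.0, 142.0], [-54.0, -23.0, -86.0], [-59.0, -106.0, -16.0], [56.0, 31.0, 64.0]]
```

Call:
carry_out(
  deltas=[
    [0, 0, 0, 0, 0.3],
    [0, 0, 0, 0, -0.2],
    [0, 0, 0, 0, -0.6],
    [0, 0, 0, 0, -1],
    [0, 0, 0, 0, -1],
    [0, 0, 0, 0, -1],
    [0, 0, 0, 0.2, -1],
    [0, 0, 0, 0.4, -1],
    [0, 0, 0, 0.6, -1],
    [0, 0, 0, 0.8, -1],
    [0, 0, 0, 1, -1],
    [0, 0, 0, 1, -1],
  ],
)

```text
clock: 20.38
position: [0.5411, 0.1409, 0.1387]
ee_rot: [0.823, 0.568, 0.0, 0.0]
ft_force: [2.3, 0.9, 2.2]
grip_width: 0.46
grasp_force: 30.6
```

Call:
carry_out(
  deltas=[
    [0, 0, 0, 0.2, -1],
    [0, 0, 0, 0.42, -1],
    [0, 0, 0, 0.42, -1],
    [0, 0, 0, 0.42, -1],
    [0, 0, 0, 0.42, 0],
    [0, 0, 0, 0.42, 0.5],
    [0, 0, 0, 0.42, 1],
    [0, 0, 0, 0.42, 1],
    [0, 0, 0, 0.42, 1],
    [0, 0, 0, 0.42, 1],
  ],
)

```text
clock: 21.62
position: [0.5408, 0.1409, 0.1386]
ee_rot: [0.881, 0.474, 0.0, -0.0]
ft_force: [-0.4, -0.7, 1.0]
grip_width: 0.998
grasp_force: 0.0
```

```bash
python3 - <<'E'
from h import *
plan([.5405,.1408,.139],87.1)
bubble("top",6);bubble("side",6)
p=camera("top");s=camera("side")
a=cv2.resize(p["img"][190:230,335:395],None,fx=10,fy=7.5,interpolation=cv2.INTER_CUBIC)
b=cv2.resize(s["img"][255:295,315:375],None,fx=10,fy=7.5,interpolation=cv2.INTER_CUBIC)
save("b1",np.vstack([a,b]))
E
```

```text
pos [0.5408 0.1409 0.1386] xang 56.58 delta [-0.0017 -0.0011 -0.0028] spin -1.017238681243935 j [-0.75  0.3   0.49  1.8  -0.16  1.08 -0.79] F [-0.45 -0.69  0.95] t 21.62 gw 0.998 0.0
top centre [ 0.5296 -0.0239  0.1335] bubble->foot mm -0.08 sig 2.52 rms 1.9 61 [[158.0, 158.0, 158.0], [-64.0, -29.0, -101.0], [-84.0, -117.0, -42.0], [49.0, 21.0, 61.0]]
side centre [ 0.5297 -0.0244  0.1335] bubble->foot mm 2.1 sig 2.44 rms 7.4 33 [[140.0, 141.0, 143.0], [-54.0, -24.0, -88.0], [-75.0, -117.0, -33.0], [56.0, 31.0, 63.0]]
```

View pics/b1.png

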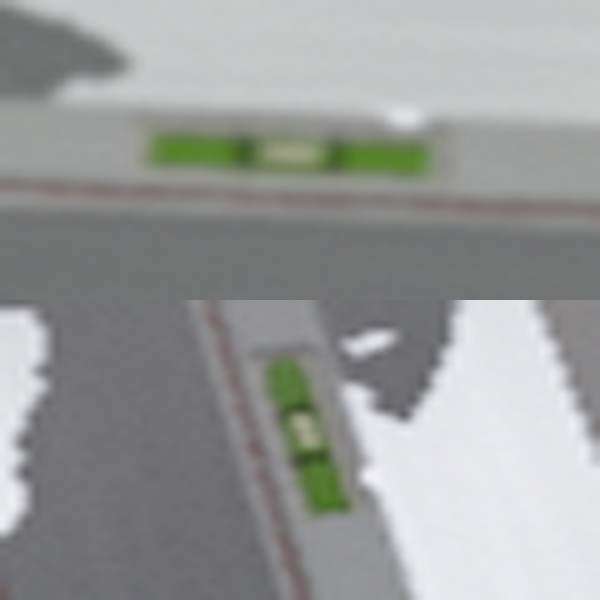

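Centred: in the top crop the bubble is at (290, 152) between lines at 245 and 337, and the side crop agrees. Now leaving the knob so I can press on the level just foot-side of the vial, which keeps the bubble visible.

Call:
carry_out(
  deltas=[
    [0, 0, -0.15, 0, 1],
    [0, 0, -0.4, 0, 1],
    [0, 0, -0.6, 0, 1],
    [0, 0, -0.65, -0.2, -1],
    [0, 0, -0.65, -0.5, -1],
    [0, 0, -0.65, -0.8, -1],
    [0, 0, -0.65, -1, -1],
    [0, 0, -0.65, -1, -1],
    [0, 0, -0.65, -1, -1],
  ],
)

```text
clock: 23.45
position: [0.5408, 0.1408, 0.236]
ee_rot: [0.729, 0.685, 0.0, -0.0]
ft_force: [-0.3, -1.1, -0.3]
grip_width: -0.001
grasp_force: 0.0
```

```bash
python3 - <<'E'
from h import *
plan([.535,.0355,.165],87.1)
bubble("side",4); bubble("top",4)
E
```

```text
pos [0.5408 0.1408 0.236 ] xang 86.44 delta [-0.7032  0.005   0.4735] spin -0.022101946229963688 j [-0.73  0.2   0.45  1.69 -0.09  1.28 -0.32] F [-0.25 -1.09 -0.35] t 23.45 gw -0.001 0.0
side centre [ 0.5297 -0.0245  0.1335] bubble->foot mm 2.17 sig 2.93 rms 9.7 33 [[148.0, 149.0, 152.0], [-62.0, -31.0, -96.0], [-82.0, -130.0, -34.0], [59.0, 34.0, 67.0]]
top centre [ 0.5295 -0.0238  0.1335] bubble->foot mm -0.16 sig 2.58 rms 2.6 59 [[159.0, 160.0, 160.0], [-67.0, -32.0, -104.0], [-84.0, -117.0, -41.0], [48.0, 21.0, 61.0]]
```

Call:
carry_out(
  deltas=[
    [-0.2, 0, 0, -0.02, -1],
    [-0.45, 0.005, 0, -0.02, -1],
    [-0.65, 0.005, 0.1, -0.02, -1],
    [-0.703, 0.005, 0.3, -0.02, -1],
    [-0.703, 0.005, 0.42, -0.02, -1],
    [-0.703, 0.005, 0.47, -0.02, -1],
    [-0.703, 0.005, 0.47, -0.02, -1],
  ],
)

```text
clock: 24.72
position: [0.5353, 0.0363, 0.1655]
ee_rot: [0.724, 0.69, -0.0, -0.0]
ft_force: [-0.2, 0.6, 0.5]
grip_width: -0.005
grasp_force: 0.0
```

```bash
python3 - <<'E'
from h import *
plan([.535,.0355,.156],87.1)
bubble("side",3)
p=camera("side");save("press",cv2.resize(p["img"][190:310,260:420],None,fx=4,fy=4,interpolation=cv2.INTER_CUBIC))
E
```

```text
pos [0.5353 0.0363 0.1655] xang 87.24 delta [-0.0054 -0.0019  0.0635] spin 0.004627547572817529 j [-0.6   0.22  0.51  1.83 -0.12  1.12 -0.1 ] F [-0.16  0.58  0.5 ] t 24.73 gw -0.005 0.0
side centre [ 0.5297 -0.0246  0.1335] bubble->foot mm 2.28 sig 2.36 rms 7.2 33 [[139.0, 140.0, 142.0], [-53.0, -23.0, -84.0], [-71.0, -114.0, -31.0], [54.0, 30.0, 60.0]]
```

View pics/press.png

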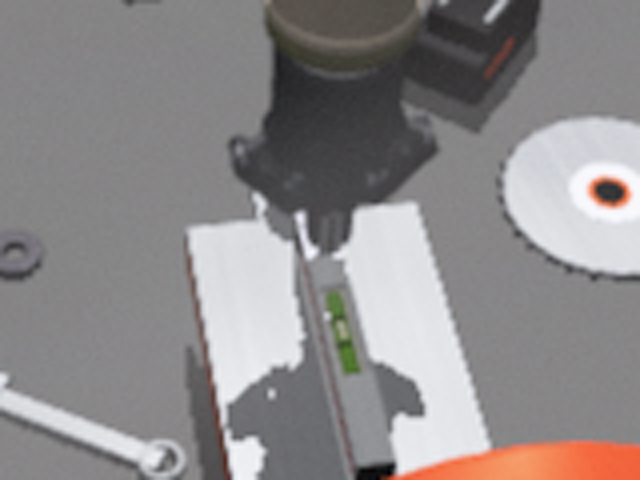

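The closed fingertips at (330, 245) sit over the level, foot-side of the vial, which stays visible at (343, 332). Pressing down slowly.

Call:
carry_out(
  deltas=[
    [-0.003, 0, 0.02, 0, -1],
    [-0.003, 0, 0.035, 0, -1],
    [-0.003, 0, 0.045, 0, -1],
    [-0.003, 0, 0.053, 0, -1],
    [-0.003, 0, 0.053, 0, -1],
  ],
)

```text
clock: 25.55
position: [0.5352, 0.0351, 0.1575]
ee_rot: [0.724, 0.689, -0.0, -0.0]
ft_force: [-0.3, 0.3, -0.0]
grip_width: -0.001
grasp_force: 0.0
```

Call:
carry_out(
  deltas=[
    [0, 0, 0.005, 0, -1],
    [0, 0, 0.01, 0, -1],
    [0, 0, 0.01, 0, -1],
  ],
)

```text
clock: 25.92
position: [0.5353, 0.0351, 0.1562]
ee_rot: [0.724, 0.689, 0.0, 0.0]
ft_force: [-0.3, -0.3, 0.5]
grip_width: 0.003
grasp_force: 0.8
```

Call:
carry_out(
  deltas=[
    [0, 0, 0.004, 0, -1],
    [0, 0, 0.008, 0, -1],
    [0, 0, 0.008, 0, -1],
  ],
)

```text
clock: 26.3
position: [0.5357, 0.0351, 0.1561]
ee_rot: [0.724, 0.689, 0.001, 0.0]
ft_force: [-4.1, -0.4, 13.2]
grip_width: 0.002
grasp_force: 6.5
```

Call:
carry_out(
  deltas=[
    [0, 0, -0.0015, 0, -1],
    [0, 0, -0.0015, 0, -1],
    [0, 0, -0.0015, 0, -1],
    [0, 0, -0.0015, 0, -1],
    [0, 0, -0.0015, 0, -1],
  ],
)

```text
clock: 26.92
position: [0.5356, 0.0351, 0.1561]
ee_rot: [0.724, 0.689, 0.001, 0.0]
ft_force: [-3.5, 0.1, 10.8]
grip_width: -0.001
grasp_force: 5.4
```

```bash
python3 - <<'E'
from h import *
bubble("side",5); bubble("top",5)
print([manip.get_obs()["ft_force"].round(1).tolist()])
p=camera("top");s=camera("side")
a=cv2.resize(p["img"][190:230,335:395],None,fx=10,fy=7.5,interpolation=cv2.INTER_CUBIC)
b=cv2.resize(s["img"][255:295,315:375],None,fx=10,fy=7.5,interpolation=cv2.INTER_CUBIC)
save("b2",np.vstack([a,b])); print(manip.get_obs()["ft_force"].round(1).tolist())
E
```

```text
side centre [ 0.5299 -0.0246  0.1335] bubble->foot mm 1.54 sig 2.65 rms 6.9 32 [[140.0, 141.0, 143.0], [-53.0, -24.0, -85.0], [-84.0, -126.0, -44.0], [51.0, 28.0, 57.0]]
top centre [nan nan nan] bubble->foot mm -8.0 sig 2.0 rms 0.0 0 [[0.0, 0.0, 0.0], [0.0, 0.0, 0.0], [0.0, 0.0, 0.0], [0.0, 0.0, 0.0]]
[[-3.3, -1.1, 11.1]]
[-3.7, -0.8, 10.6]h.py:29: RuntimeWarning: Mean of empty slice.
  c=gp(u[g].mean(),v[g].mean()); s=np.arange(-.045,.04501,.0005); W=np.cross([0,0,1],AX)
  ret = ret.dtype.type(ret / rcount)
```

View pics/b2.png

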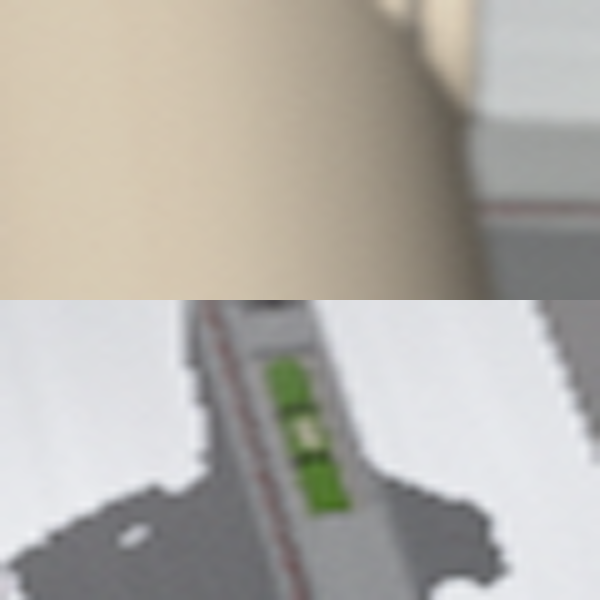

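The side crop shows the bubble still midway between the lines (bubble at (305, 433), lines at (298, 410) and (313, 458)) while pressing at 10.8 N. I'm trimming out the small sideways push.

Call:
carry_out(
  deltas=[
    [0, -0.001, 0, 0, -1],
    [0, -0.002, 0, 0, -1],
    [0, -0.002, 0, 0, -1],
    [0, -0.002, 0, 0, -1],
    [0, -0.002, 0, 0, -1],
    [0, -0.002, 0, 0, -1],
  ],
)

```text
clock: 28.28
position: [0.5354, 0.0351, 0.1561]
ee_rot: [0.724, 0.689, 0.001, 0.0]
ft_force: [-2.3, -0.4, 9.8]
grip_width: -0.001
grasp_force: 4.9
```

```bash
python3 - <<'E'
from h import *
bubble("side",8); print(manip.get_obs()["ft_force"].round(1).tolist(),manip.get_obs()["clock"])
E
```

```text
side centre [ 0.5297 -0.0246  0.1335] bubble->foot mm 1.9 sig 2.55 rms 7.2 32 [[140.0, 141.0, 142.0], [-54.0, -24.0, -85.0], [-77.0, -117.0, -39.0], [52.0, 29.0, 58.0]]
[-3.5, -1.2, 10.3] 28.675
```

The pressing force is 10 N and the bubble has moved only about 0.3 mm from the centred reading. Handing in.

```bash
python3 -c "
from workcell import ticket; print(ticket.hand_in())"
```

```text
the job is handed in; nothing more can be done
None
```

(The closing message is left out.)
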